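# Free the clamped nut tote and tip its nuts into the pouring corner

## Robot

A 6-joint arm with a two-finger parallel gripper is mounted at the origin on a cart in front of the work surface, level with it; the furniture and walls round the work are solid. World frame = base frame: x ahead of the robot, y to its left, z up, the work surface at z = 0. Lengths are in m, angles in rad, forces in N, time in s.
With the tool pointing down it reaches from about 0.4 to 0.825 m from the base axis. Payload 7 kg.
Tool frame: the origin (TCP) lies between the finger pads; the fingertips stand 17 mm ahead of it and the grasp point (between the pads) lies 2 mm behind it; z points along the fingers, y is the line along which they close (so a half turn about z gives the same grasp; the last joint's range is limited). The gripper opens to 88 mm and grips with 3 to 60 N. Pads are 19 mm wide; open, the fingers measure 130 mm over their backs; the gripper's body (78 mm by 193 mm) begins 47 mm behind the grasp point.
Start: joints at [-0.815, 0.359, 0.012, 0, -1.224, -0.288], TCP at [0.304, -0.602, 0.244] pointing down, gripper open.
Joint ranges: [-3.07, 3.07], [-1.43, 2.12], [-1.02, 1.25], [-3.03, 1.67], [-3.05, -0], [-3.03, 3.03]. Speed limits (rad/s): [2.39, 2.39, 3.01, 3.14, 3.14, 3.14].

## Interface

Orientations are given as a unit quaternion [w, x, y, z].
In Python, from cell import r, eyes gives the robot as it stands.
- The arm moves only by the shell command python3 -m creep 'ROWS' [FORCE]. ROWS is JSON, a list of rows, each a list of 7 numbers: the opening, from 0 (shut) to 1 (fully open), then the shift along the world's x, y, z in m, then the turn, a rotation vector about the world's x, y, z in rad. A call has 1 to 10 rows; each row shifts and turns the commanded pose from where the row before left it; what a row does not reach is not made up. A row lasts 1/10 s, in which the tool goes at most 50 mm and 8.59 degrees, less where a joint would pass 70% of its speed; a pose out of reach is approached as far as the arm can. A call is refused whole if a number of a shift passes 0.05 or a number of a turn 0.15, either way. A call with a gripper value outside its range is refused whole. The fingers move at their own pace and stop on an object; FORCE is the grip in N (left out, the last holds). Time passes only in rows, so rows that do not move let the fingers close. It gives the time, the measured TCP pose, the force, the opening and the grip force at its end, in the units of the state.
- r.state(): the state, without advancing time (a new reading comes with each control period).
- eyes.capture(name): name is "scene" or "side" or "wrist"; returns a dict with "frame" (480x640x3 uint8, blue, green, red), "camera_matrix" (3x3 intrinsics, pixels), "T" (4x4, takes a point from camera to world coordinates); the wrist camera has in their place "hand_eye" (4x4, takes a point from camera to tool coordinates, whose origin is the TCP and whose axes are the flange's). Camera axes: x right, y down, z forward; pixel columns grow to the right and rows downward; lengths in m; the calibration is good to about 2 mm. A picture is of the moment at which its call begins: read the wrist's pose just before it. There is no depth.
- r.sign_off(): hands the job in; it is judged then, once.
The state is a dict: "clock": time; "joint_positions": joint angles; "dq": joint speeds; "joint_torque": joint torques, N m; "ee_pos": TCP position; "tool_rot": TCP orientation; "ft_force": force on the tool from outside, world axes, zero at the start; "wrist_torque": the same for the moment, N m; "opening": finger opening in m; "grasp_force": force on a finger pad.
Only numpy, scipy, OpenCV 4.12 (cv2) and the standard library are available. Lean on these libraries where they do the work, as an engineer would, in place of code of your own. Each camera call takes 0.05 s, during which the arm holds its last target. There are 200 camera calls.

## Task

The small sheet-metal tote is clamped to its board on the wooden riser by a steel dog under a tall hex nut: turn that nut anticlockwise (seen from above) about a quarter turn until the dog stands along the board's back-to-front line, well clear of the tote. Then lift the tote off the board by its wooden crossbar, tip it over by about 30 degrees so that all four loose hex nuts slide together into the cut-off corner with the pouring lip, and finish with the program still holding it tilted like that in mid-air, steady, about a hand's breadth above the board. Spill no nut and leave the padlock, spanner, screwdriver and glue bottle where they are.

Things in the scene. Friction and masses are not known exactly. Their poses are not given: they have to be found in the camera images.
- riser: Fixed closed timber riser along the table's front edge, 156 (x) x 400 (y) x 128 mm high, flat top; origin at the centre of its underside at table height. The board and a padlock lie on it. Behind it stands a wooden tool chest whose open lid reaches 275 mm above the table.
- board: Fixed plywood board 114 (x) x 230 (y) x 12 mm lying on the riser (its underside 128 mm above the table); origin at the centre of its underside, z up, x away from the robot at yaw 0. The tote sits on it, centred 37 mm to the -y side of its origin, in a nest of wooden strips 6 mm high with 2 mm play; on its +y side, at (0, 70) mm, stands a steel post 40 mm high with the clamp nut on it.
- clamp_nut (a joint): Turn of the captive hex nut with its dog about the vertical post, rad, 0 to 1.75 (hard stops), anticlockwise from above positive, by hand against a stiff 0.12 N m; stays where left. At 0 the dog points along the board's -y over the tote's rim; from about 1.3 it is clear of the tote; at pi/2 it points along the board's +x (away from the robot).
- nut_top (a point): Centre of the top face of the clamp nut, on its turning axis, 227 mm above the table. The nut is a steel hexagon 27 mm across flats, 36 mm high (top down to 191 mm above the table). The point's axes turn with the nut: one pair of flats faces its +x and -x, the others follow every 60 degrees; the dog points along its -y: a flat steel bar 22 mm wide, reaching 45 mm from the axis, its top side 190 mm above the table.
- tote: Loose open tote of smooth sheet aluminium, 100 (x) x 150 (y) x 42 mm, walls and floor 3 mm, 0.25 to 0.4 kg; origin at the centre of its underside, z up. Its (-x, -y) corner (front right, seen from the robot) is cut off at 45 degrees, 26 mm along each side, and has a flared pouring lip on top. The +y wall has a rim flange 7 mm wide under the dog. Two uprights in the middle of the long sides (x = +-48 mm, 26 mm wide) carry a crossbar.
- tote_bar (a point): Centre of the tote's wooden crossbar, 84 mm above the tote's underside (224 mm above the table at the start). The bar runs along the tote's x, 94 mm free length, 14 x 14 mm in section. Axes as the tote's.
- pour_corner (a point): Point on the tote's inner floor where its front (-x) and right (-y) inner walls would meet were the corner not cut off: (-47, -72, 3) mm from the tote's origin. Axes as the tote's.
- hexnut_1: Loose plain steel hex nut lying flat in the tote, 19 mm across flats, 10 mm high, 18 g; origin at the centre of its underside. It slides on the sheet metal once the slope is over some 10 degrees (more when it rubs along a wall).
- hexnut_2: Loose plain steel hex nut lying flat in the tote, 19 mm across flats, 10 mm high, 18 g; origin at the centre of its underside. It slides on the sheet metal once the slope is over some 10 degrees (more when it rubs along a wall).
- hexnut_3: Loose plain steel hex nut lying flat in the tote, 19 mm across flats, 10 mm high, 18 g; origin at the centre of its underside. It slides on the sheet metal once the slope is over some 10 degrees (more when it rubs along a wall).
- hexnut_4: Loose plain steel hex nut lying flat in the tote, 19 mm across flats, 10 mm high, 18 g; origin at the centre of its underside. It slides on the sheet metal once the slope is over some 10 degrees (more when it rubs along a wall).
- padlock: Bystander: brass padlock 70 x 40 x 16 mm lying on the right end of the riser; origin at the centre of its underside.
- spanner_2: Bystander: combination spanner 32 x 184 x 6 mm lying on the table at the right behind the riser, long along its y; origin at the centre of its underside.
- screwdriver_4: Bystander: screwdriver 24 x 186 x 23 mm, long along its y, lying behind between the steel drawer cabinet and the wooden tool chest; origin at the centre of the underside.
- glue_bottle: Bystander: small dropper bottle, 33 mm across, 102 mm high, standing behind, between cabinet and tool chest; origin at the centre of its underside.

How it is judged:
On the way, in this order (a step that is already met when the one before it is completed fails the run):
1. the clamp nut is turned until its dog is clear of the tote (joint above 1.3 rad) (value of joint clamp_nut above 1.3 rad), for 0.2 s.
2. the tote is lifted off its board (underside centre more than 170 mm above the table, 30 mm above its seat) (height (world z) of tote above 0.17 m), for 0.2 s.
At the end, for the whole second after the job is handed in: Clamp joint above 1.3 rad; the tote in the fingers, off the board, pouring corner over 160 mm above the table, tilted 20 to 50 degrees, steady (below 0.05 m/s, 0.2 rad/s); every nut still, its origin within 85 mm of the pouring corner point (value of joint clamp_nut above 1.3 rad and angle between tote's own z axis and vertical between 0.35 and 0.87 rad and height (world z) of pour_corner above 0.16 m and contact force between tote and the fingers above 2 N and contact force between tote and board below 0.1 N and linear speed of each of tote, hexnut_1, hexnut_2, hexnut_3, hexnut_4 below 0.05 m/s and angular speed of tote below 0.2 rad/s and distance between each of hexnut_1, hexnut_2, hexnut_3, hexnut_4 and pour_corner below 0.085 m); the arm keeps its last pose, push and grip.
It fails at once if the padlock, spanner, screwdriver or glue bottle is moved more than 30 mm (distance of any of padlock, spanner_2, screwdriver_4, glue_bottle from where it was at the start of the episode above 0.03 m).
It fails at once if a nut is spilled from the tote (distance between any of hexnut_1, hexnut_2, hexnut_3, hexnut_4 and tote above 0.13 m).
It also fails if it takes over 45 s, if anything falls off the work surface, if the arm or the gripper's body presses on something with over 40 N, if the wrist force passes 120 N, or if a joint passes its speed limit or range.

## Working session

There is one attempt and no reset: what is moved stays moved. The work goes in short steps, Python scripts to look and compute and a shell command to move; the robot and the scene stay as the last step left them, time stands still between calls to the robot, and variables do not carry over. Pictures are saved under pics/ and viewed, at most 10 in all, crops included, and the job is handed in when it is done.

```bash
mkdir -p pics; ls
python3 - <<'E'
from cell import r, eyes
import cv2,numpy as np
s=r.state(); print(s)
for n in ("scene","side"):
    c=eyes.capture(n); cv2.imwrite(f"pics/{n}0.png",c["frame"]); print(n,c["camera_matrix"],c["T"])
np.savez("cal.npz",**{n+k:eyes.capture(n)[k] for n in("scene","side") for k in("camera_matrix","T")})
E
```

```text
pics
{'clock': 0.0, 'joint_positions': array([-8.14923851e-01,  3.59348055e-01,  1.10933917e-02, -3.27197341e-04,
       -1.22408538e+00, -2.88085421e-01]), 'dq': array([ 0.00055193, -0.00024058,  0.00117725, -0.00110717,  0.00153791,
       -0.00058142]), 'joint_torque': array([-9.36293945e-04, -5.82717204e+01,  2.93064594e+01,  6.99743316e+00,
        6.87775886e-03, -1.53573164e-04]), 'ee_pos': array([ 0.30413589, -0.60210839,  0.24266693]), 'tool_rot': array([-2.51508143e-04, -2.31712517e-01,  9.72783989e-01,  7.45766723e-04]), 'ft_force': array([-0.98938117,  0.3198147 , -0.28824155]), 'wrist_torque': array([-0.03873204,  0.06706927,  0.01460674]), 'grasp_force': 0.0, 'opening': 0.08769741346985135}
scene [[581.51191427   0.         312.20224228]
 [  0.         581.51191427 243.94644655]
 [  0.           0.           1.        ]] [[-0.88997679 -0.27188705  0.36608572  0.16730307]
 [-0.4559355   0.51645514 -0.72484268  0.64461809]
 [ 0.00800848 -0.81200463 -0.58359605  0.76276242]
 [ 0.          0.          0.          1.        ]]
side [[483.126715     0.         326.20840713]
 [  0.         483.126715   229.89867585]
 [  0.           0.           1.        ]] [[ 0.95839244  0.15501222 -0.23969803  0.73425432]
 [ 0.28541089 -0.50578658  0.81407651 -0.84904026]
 [ 0.00495576 -0.8486172  -0.52898421  0.60642466]
 [ 0.          0.          0.          1.        ]]
```

View pics/scene0.png

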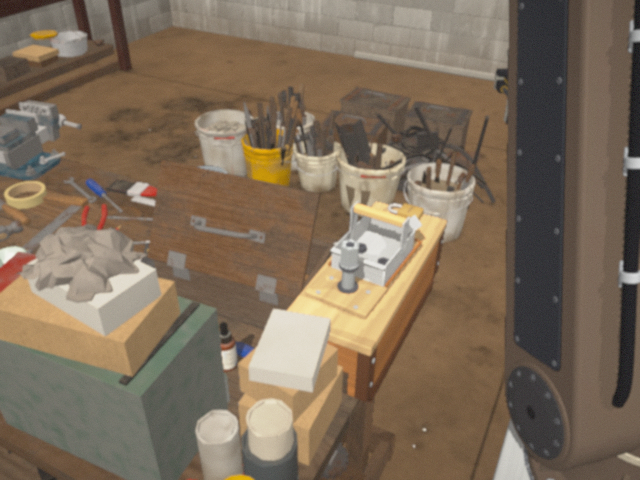

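View pics/side0.png

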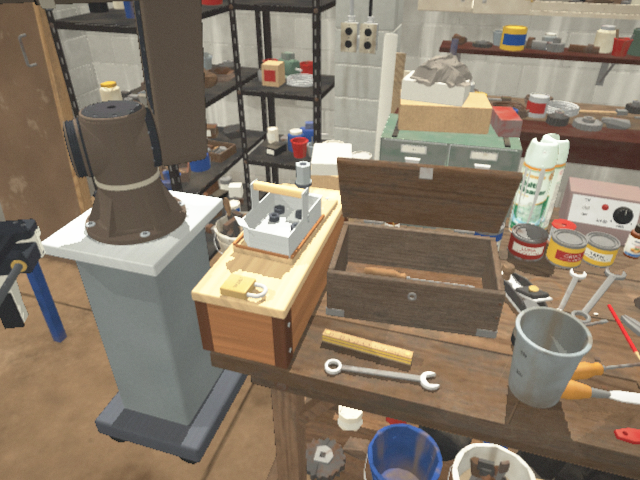

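The scene view shows the clamp nut at about (350,245) and the yellow bar from (357,208) to (400,224). In the side view the nut is at about (303,170) and the bar starts near (255,187). Next I'll enlarge both areas.

Run:
```python
import cv2,numpy as np
a=cv2.imread("pics/scene0.png")[190:330,290:430]; b=cv2.imread("pics/side0.png")[150:290,200:340]
cv2.imwrite("pics/crop0.png",np.hstack([cv2.resize(x,(400,400),interpolation=2) for x in (a,b)]))
```

```text
(no output)
```

View pics/crop0.png

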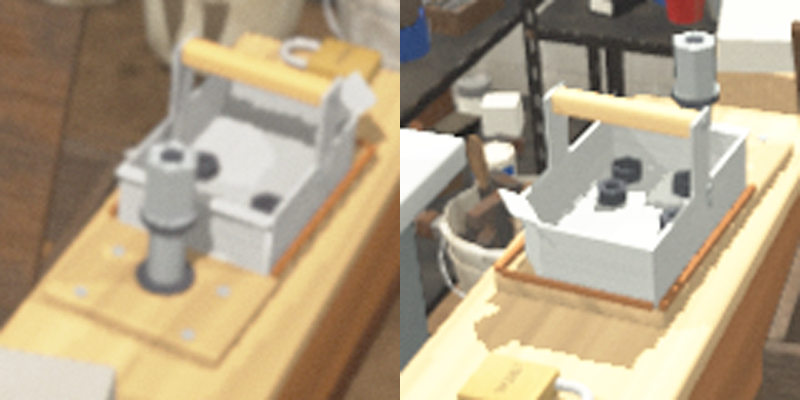

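The crops give the nut top centre at (350.5,244.6) in scene and (302.6,164) in side. The bar ends are at (355,208.5)/(403.8,221) in scene and (254.3,186)/(302.2,194) in side. All four nuts are visible in the tote.

```bash
cat > h.py <<'E'
import numpy as np
from scipy.spatial.transform import Rotation as R
D=np.load("cal.npz")
def ray(uv,K,T,z):
    d=T[:3,:3]@np.linalg.solve(K,[uv[0],uv[1],1]); o=T[:3,3]; return o+d*(z-o[2])/d[2]
def wT(s,he):
    q=s["tool_rot"]; T=np.eye(4); T[:3,:3]=R.from_quat([q[1],q[2],q[3],q[0]]).as_matrix(); T[:3,3]=s["ee_pos"]; return T@he
E
python3 - <<'E'
from h import *
for n,u in (("scene",[(350.5,244.6),(355,208.5),(403.8,221)]),("side",[(302.6,164),(254.3,186),(302.2,194)])):
    p=[ray(x,D[n+"camera_matrix"],D[n+"T"],z) for x,z in zip(u,(.227,.224,.224))]
    c=(p[1]+p[2])/2; print(n,np.round(p,4).tolist(),"c",c.round(4),"nut-c",(p[0]-c).round(4))
E
```

```text
scene [[0.4491, -0.0474, 0.227], [0.4876, -0.153, 0.224], [0.399, -0.1553, 0.224]] c [ 0.4433 -0.1542  0.224 ] nut-c [0.0058 0.1068 0.003 ]
side [[0.4519, -0.0515, 0.227], [0.3993, -0.1583, 0.224], [0.4891, -0.162, 0.224]] c [ 0.4442 -0.1601  0.224 ] nut-c [0.0077 0.1086 0.003 ]
```

```bash
python3 - <<'E'
from h import *
print(ray((319,191),D["scenecamera_matrix"],D["sceneT"],.275),ray((340,158),D["sidecamera_matrix"],D["sideT"],.275))
E
python3 -m creep '[[1,0,0.02,0.05,0,0,0],[1,0.01,0.05,0.05,0,0,0],[1,0.01,0.05,0.05,0,0,0],[1,0.02,0.05,0,0,0,0],[1,0.02,0.05,0,0,0,0],[1,0.02,0.05,0,0,0,0],[1,0.02,0.05,0,0,0,0],[1,0.02,0.05,0,0,0,0],[1,0.02,0.05,0,0,0,0],[1,0.01,0.04,0,0,0,0]]'
python3 - <<'E'
from cell import r, eyes
import cv2,numpy as np
s=r.state(); c=eyes.capture("wrist"); cv2.imwrite("pics/w1.png",c["frame"])
np.savez("w1.npz",K=c["camera_matrix"],he=c["hand_eye"],p=s["ee_pos"],q=s["tool_rot"]); print(s["ee_pos"],s["tool_rot"],c["hand_eye"])
E
```

```text
[ 0.53145935 -0.09931696  0.275     ] [ 0.54044071 -0.1101246   0.275     ]
clock: 1.3
ee_pos: [0.4404, -0.1931, 0.3601]
tool_rot: [0.0, -0.232, 0.973, -0.0]
ft_force: [0.1, 0.6, 0.3]
opening: 0.0876
grasp_force: 0.0
[ 0.44036732 -0.19308942  0.36013886] [ 3.42212124e-04 -2.32107454e-01  9.72690091e-01 -1.57777373e-05] [[-2.68106538e-04 -9.60508822e-01 -2.78249405e-01  7.48643057e-02]
 [ 9.99999749e-01 -4.39793708e-04  5.54607710e-04  8.67028116e-04]
 [-6.55077936e-04 -2.78249187e-01  9.60508699e-01 -1.41235693e-01]
 [ 0.00000000e+00  0.00000000e+00  0.00000000e+00  1.00000000e+00]]
```

View pics/w1.png

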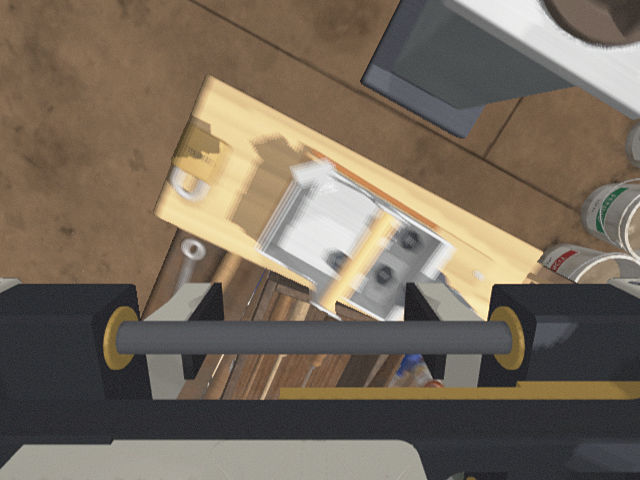

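The wrist picture is blurred by motion. It shows the tote near (350,240) and the lid below it near (300,330). The lid's edge is at about x=.535, y=-.10, so I'll turn the nut in two bites of 45–50 degrees with the hand near the y direction. First I'll go over the nut with closing angle 60 degrees and look again.

```bash
python3 -m creep '[[1,0,0.02,0,0,0,-0.142],[1,0,0.02,0,0,0,-0.142],[1,0,0.02,0,0,0,-0.142],[1,0,0.02,0,0,0,-0.142],[1,0.005,0.02,0,0,0,-0.142],[1,0.005,0.02,0,0,0,-0.142],[1,0,0.024,0,0,0,-0.142],[1,0,0,0,0,0,0],[1,0,0,0,0,0,0],[1,0,0,0,0,0,0]]'
python3 - <<'E'
from cell import r, eyes
import cv2,numpy as np
s=r.state(); c=eyes.capture("wrist"); cv2.imwrite("pics/w2.png",c["frame"])
np.savez("w2.npz",K=c["camera_matrix"],he=c["hand_eye"],p=s["ee_pos"],q=s["tool_rot"]); print(s["ee_pos"],s["tool_rot"],np.abs(s["dq"]).max())
E
```

```text
clock: 2.35
ee_pos: [0.4497, -0.0517, 0.3601]
tool_rot: [0.0, 0.259, 0.966, -0.0]
ft_force: [-0.0, 0.0, 0.5]
opening: 0.088
grasp_force: 0.0
[ 0.44967092 -0.05173282  0.36006682] [ 5.24734686e-05  2.59144662e-01  9.65838517e-01 -3.58290225e-05] 0.00937020555768149
```

View pics/w2.png

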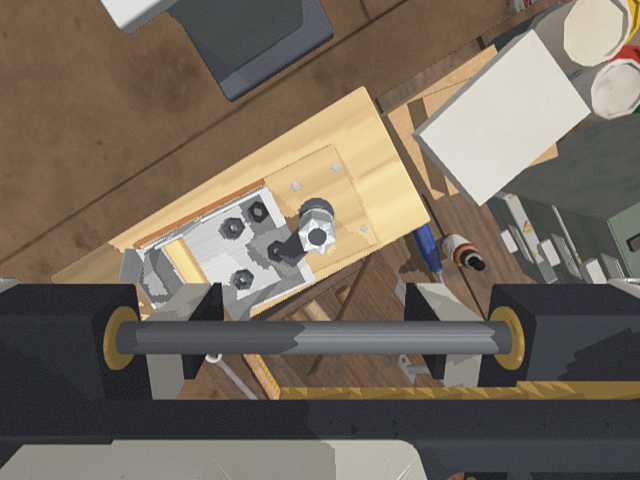

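The nut top is at about (317,236) and the dog points to about (285,258). The board's +y front corner is at (333,146), its front edge runs to (265,182), its +y edge runs to (380,240), and the bar's left edges pass (165,243) and (183,238).

Run:
```python
from h import *
import cv2
w=np.load("w2.npz"); K=w["K"]; T=wT(dict(tool_rot=w["q"],ee_pos=w["p"]),w["he"])
f=lambda u,z: ray(u,K,T,z).round(4)
print("nut",f((317,236),.227)); 
a,b,c,d=f((333,146),.14),f((265,182),.14),f((380,240),.14),f((135,245),.146)
e=f((265,180),.146)
for p,q in((b,a),(a,c),(d,e)): print(p,q,np.degrees(np.arctan2(*(q-p)[1::-1])))
im=cv2.imread("pics/w2.png")
cv2.imwrite("pics/c2.png",np.hstack([cv2.resize(im[195:285,265:365],None,fx=4.0,fy=4.0,interpolation=2),cv2.resize(im[205:295,110:210],None,fx=4,fy=4,interpolation=2)]))
```

```text
nut [ 0.4502 -0.0479  0.227 ]
[ 0.3963 -0.0761  0.14  ] [ 4.0e-01 -1.0e-04  1.4e-01] 87.21280084674781
[ 4.0e-01 -1.0e-04  1.4e-01] [ 0.508  -0.0039  0.14  ] -2.01513131117145
[ 0.3835 -0.2263  0.146 ] [ 0.3945 -0.0741  0.146 ] 85.86623102148052
```

View pics/c2.png

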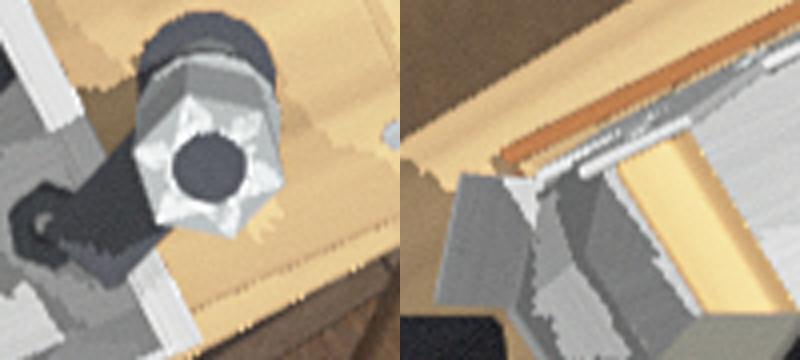

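The crop shows the hexagon's top face with vertices at about (135,155), (185,95), (258,105), (283,180), (235,237), (160,222) and its hole at (210,168). The dog's end corners are at about (50,228) and (113,288).

Run:
```python
from h import *
w=np.load("w2.npz"); K=w["K"]; T=wT(dict(tool_rot=w["q"],ee_pos=w["p"]),w["he"])
f=lambda u,z: ray((265+u[0]/4,195+u[1]/4),K,T,z)
V=np.array([f(u,.227) for u in((135,155),(185,95),(258,105),(283,180),(235,237),(160,222))])[:,:2]
c=V.mean(0); d=V-c; print(c,np.degrees(np.arctan2(d[:,1],d[:,0])).round(1),np.linalg.norm(d,axis=1).round(4))
print("hole",f((210,168),.227))
e=(f((50,228),.19)+f((113,288),.19))/2; e=e[:2]-c; print("dog",np.degrees(np.arctan2(e[1],e[0])),np.linalg.norm(e))
```

```text
[ 0.4507349  -0.04794778] [-129.   168.3  112.6   49.   -10.6  -70.4] [0.0149 0.0152 0.0157 0.015  0.0157 0.0152]
hole [ 0.45111572 -0.04801135  0.227     ]
dog -72.10322494465719 0.04306309425206055
```

The nut and dog actually stand at about +19 degrees (joint roughly 0.37), with flats at 20, 80 and 140 degrees. One grip, turned from 20 to about 90 degrees, stays clear of the lid.

```bash
python3 -m creep '[[1,0.001,0.004,0,0,0,-0.14],[1,0,0,0,0,0,-0.14],[1,0,0,-0.02,0,0,-0.14],[1,0,0,-0.02,0,0,-0.14],[1,0,0,-0.02,0,0,-0.14],[1,0,0,-0.03,0,0,0],[1,0,0,-0.03,0,0,0],[1,0,0,-0.018,0,0,0],[1,0,0,-0.010,0,0,0],[1,0,0,0,0,0,0]]'
python3 -m creep '[[0,0,0,0,0,0,0],[0,0,0,0,0,0,0],[0,0,0,0,0,0,0],[0,0,0,0,0,0,0],[0,0,0,0,0,0,0],[0,0,0,0,0,0,0],[0,0,0,0,0,0,0],[0,0,0,0,0,0,0]]' 40
```

```text
clock: 3.4
ee_pos: [0.4552, -0.0664, 0.2105]
tool_rot: [-0.011, 0.566, 0.824, 0.008]
ft_force: [0.2, -0.4, 0.7]
opening: 0.0878
grasp_force: 0.0
clock: 4.2
ee_pos: [0.4558, -0.0659, 0.2115]
tool_rot: [-0.01, 0.566, 0.824, 0.009]
ft_force: [-0.7, -0.4, -0.3]
opening: 0.0291
grasp_force: 0.0
```

The arm ended up 18 mm off in y, so I'll reopen, check the state and correct.

```bash
python3 -m creep '[[1,0,0,0,0,0,0],[1,0,0,0,0,0,0],[1,0,0,0,0,0,0],[1,0,0,0,0,0,0],[1,0,0,0,0,0,0]]'
python3 - <<'E'
from cell import r, eyes
from h import *
s=r.state(); print(s["joint_positions"],s["ft_force"],R.from_quat(np.roll(s["tool_rot"],-1)).as_matrix().round(3))
E
```

```text
clock: 4.7
ee_pos: [0.4558, -0.0659, 0.2115]
tool_rot: [-0.01, 0.566, 0.824, 0.009]
ft_force: [-1.4, -0.2, -0.6]
opening: 0.0633
grasp_force: 0.0
[ 0.26345701  0.03146775 -0.4696177  -0.02978682 -1.06954971 -3.02350828] [-1.38722251 -0.19592123 -0.63002329] [[-0.359  0.933 -0.006]
 [ 0.933  0.359  0.025]
 [ 0.026  0.003 -1.   ]]
```

Joint 6 hit its limit, since the wrist has a lateral offset. The half-turned grasp at 200 degrees is well inside the range, so I'll rise, turn half a turn and come down again.

```bash
python3 -m creep '[[1,0,0,0.05,0,0,0],[1,0,0,0.05,0,0,0],[1,0,0,0,0,0,0.148],[1,0,0,0,0,0,0.148],[1,0,0,0,0,0,0.148],[1,0,0,0,0,0,0.148],[1,0,0,0,0,0,0.148],[1,0,0,0,0,0,0.148],[1,0,0,0,0,0,0.148],[1,0,0,0,0,0,0.148]]'
python3 -m creep '[[1,0,0,0,0,0,0.148],[1,0,0,0,0,0,0.148],[1,0,0,0,0,0,0.148],[1,0,0,0,0,0,0.148],[1,0,0,0,0,0,0.148],[1,0,0,0,0,0,0.148],[1,0,0,0,0,0,0.148],[1,0,0,0,0,0,0.148],[1,0,0,0,0,0,0.148],[1,0,0,0,0,0,0.148]]'
python3 -m creep '[[1,0,0,0,0,0,0.148],[1,0,0,0,0,0,0.148],[1,0,0,0,0,0,0],[1,0,0,0,0,0,0]]'
cat >> h.py <<'E'
def err(s,p,psi,z=(0,0,-1)):
    "shift and world rotation vector from the present pose to TCP p, tool z along z, closing line at psi deg"
    y=np.array([np.cos(np.radians(psi)),np.sin(np.radians(psi)),0]); z=np.array(z,float)
    M=np.c_[np.cross(y,z),y,z]; C=R.from_quat(np.roll(s["tool_rot"],-1))
    return (np.array(p)-s["ee_pos"]).round(4),(R.from_matrix(M)*C.inv()).as_rotvec().round(3)
E
python3 - <<'E'
from cell import r, eyes
from h import *
s=r.state(); print(s["joint_positions"].round(2),err(s,(.4509,-.048,.212),200))
E
```

```text
clock: 5.7
ee_pos: [0.4557, -0.0659, 0.3114]
tool_rot: [-0.013, 0.007, 1.0, 0.002]
ft_force: [-0.4, -0.8, -0.1]
opening: 0.0874
grasp_force: 0.0
clock: 6.7
ee_pos: [0.4558, -0.0659, 0.3114]
tool_rot: [-0.011, -0.669, 0.743, -0.008]
ft_force: [0.5, -0.1, 0.9]
opening: 0.0877
grasp_force: 0.0
clock: 7.1
ee_pos: [0.4557, -0.0659, 0.3115]
tool_rot: [0.009, 0.768, -0.64, 0.009]
ft_force: [0.4, -0.1, 0.5]
opening: 0.0876
grasp_force: 0.0
[ 0.31 -0.05 -0.34  0.03 -1.29 -0.13] (array([-0.0048,  0.0179, -0.0995]), array([0.026, 0.004, 0.168]))
```

```bash
python3 -m creep '[[1,-0.005,0.018,0,0.026,0.004,0.1],[1,0,0,-0.02,0,0,0.068],[1,0,0,-0.03,0,0,0],[1,0,0,-0.03,0,0,0],[1,0,0,-0.0195,0,0,0],[1,0,0,0,0,0,0],[1,0,0,0,0,0,0]]'
python3 - <<'E'
from cell import r, eyes
from h import *
import cv2
s=r.state(); print(s["joint_positions"].round(2),err(s,(.4509,-.048,.212),200))
c=eyes.capture("wrist"); cv2.imwrite("pics/w3.png",cv2.resize(c["frame"][180:400,190:450],None,fx=2,fy=2))
E
```

```text
clock: 7.8
ee_pos: [0.4511, -0.048, 0.2125]
tool_rot: [0.001, 0.82, -0.572, -0.0]
ft_force: [0.1, 0.6, 0.4]
opening: 0.0875
grasp_force: 0.0
[ 0.33  0.01 -0.5   0.   -1.06  0.02] (array([-0.0002, -0.    , -0.0005]), array([ 0.001, -0.001, -0.003]))
```

View pics/w3.png

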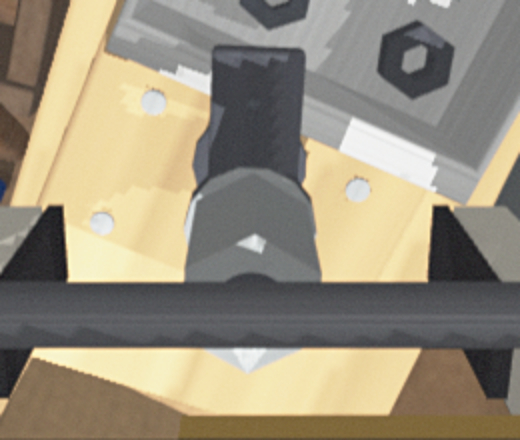

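The nut sits centred between the fingers with its flats parallel to the pads. The dog points straight up in the picture. I'll grip and turn about 70 degrees.

```bash
python3 -m creep '[[0,0,0,0,0,0,0],[0,0,0,0,0,0,0],[0,0,0,0,0,0,0],[0,0,0,0,0,0,0],[0,0,0,0,0,0,0],[0,0,0,0,0,0,0],[0,0,0,0,0,0,0],[0,0,0,0,0,0,0],[0,0,0,0,0,0,0],[0,0,0,0,0,0,0]]' 50
python3 -m creep '[[0,0,0,0,0,0,0.135],[0,0,0,0,0,0,0.135],[0,0,0,0,0,0,0.135],[0,0,0,0,0,0,0.135],[0,0,0,0,0,0,0.135],[0,0,0,0,0,0,0.135],[0,0,0,0,0,0,0.135],[0,0,0,0,0,0,0.135],[0,0,0,0,0,0,0.135],[0,0,0,0,0,0,0]]'
python3 - <<'E'
from cell import r, eyes
from h import *
s=r.state(); print(s["joint_positions"].round(2),s["wrist_torque"],err(s,(.4509,-.048,.212),270))
E
```

```text
clock: 8.85
ee_pos: [0.4504, -0.048, 0.2119]
tool_rot: [0.001, 0.82, -0.572, -0.001]
ft_force: [-2.4, 0.2, 2.5]
opening: 0.0272
grasp_force: 50.0
clock: 9.85
ee_pos: [0.4496, -0.0491, 0.2119]
tool_rot: [0.001, 1.0, 0.001, -0.001]
ft_force: [-3.9, -6.1, 3.9]
opening: 0.0267
grasp_force: 50.0
[ 0.33  0.01 -0.5   0.   -1.06  1.24] [-2.10606536  1.59448498  0.05380011] (array([0.0013, 0.0011, 0.0001]), array([ 0.003, -0.003, -0.002]))
```

```bash
python3 -m creep '[[1,0,0,0,0,0,0],[1,0,0,0,0,0,0],[1,0,0,0,0,0,0],[1,0,0,0.03,0,0,0],[1,0,0,0.04,0,0,0],[1,-0.01,-0.03,0.04,0,0,0],[1,-0.01,-0.04,0.04,0,0,0],[1,-0.01,-0.035,0,0,0,0],[1,0,0,0,0,0,0],[1,0,0,0,0,0,0]]'
python3 - <<'E'
from cell import r, eyes
import cv2,numpy as np
s=r.state(); c=eyes.capture("wrist"); cv2.imwrite("pics/w4.png",c["frame"])
np.savez("w4.npz",K=c["camera_matrix"],he=c["hand_eye"],p=s["ee_pos"],q=s["tool_rot"])
E
```

```text
clock: 10.85
ee_pos: [0.4221, -0.1475, 0.356]
tool_rot: [0.0, 1.0, -0.002, 0.0]
ft_force: [0.7, 0.4, -0.3]
opening: 0.0875
grasp_force: 0.0
```

View pics/w4.png

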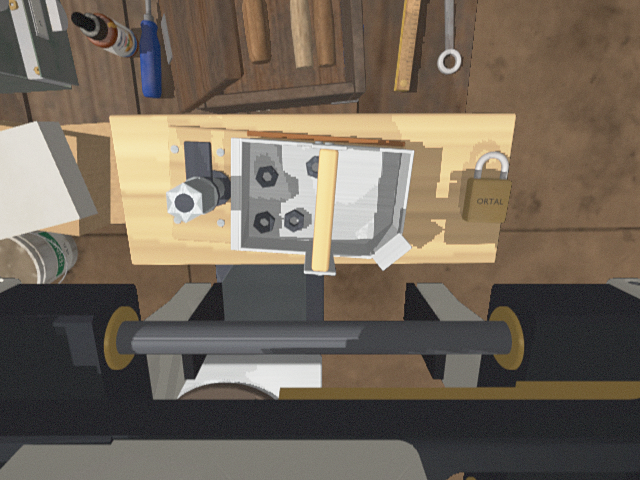

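The dog now stands straight back at (197,155). The bar runs from (328,150) to (322,271) and the four nuts lie in the left half of the tote.

Run:
```python
from h import *
w=np.load("w4.npz"); K=w["K"]; s=dict(tool_rot=w["q"],ee_pos=w["p"]); T=wT(s,w["he"])
a,b=ray((328.5,151),K,T,.231),ray((321.5,271),K,T,.231); c=(a+b)/2; y=np.degrees(np.arctan2(*(a-b)[1::-1]))
print(a,b,c,y,err(s,(c[0],c[1],.222),270+y))
```

```text
[ 0.4883267  -0.15764645  0.231     ] [ 0.39601005 -0.15276097  0.231     ] [ 0.44216837 -0.15520371  0.231     ] -3.029313897818588 (array([ 0.02  , -0.0077, -0.134 ]), array([ 0.   ,  0.   , -0.049]))
```

```bash
python3 -m creep '[[1,0.02,-0.0075,-0.03,0,0,-0.049],[1,0,0,-0.04,0,0,0],[1,0,0,-0.03,0,0,0],[1,0,0,-0.02,0,0,0],[1,0,0,-0.014,0,0,0],[1,0,0,0,0,0,0],[0,0,0,0,0,0,0],[0,0,0,0,0,0,0],[0,0,0,0,0,0,0],[0,0,0,0,0,0,0]]' 60
python3 -m creep '[[0,0,0,0,0,0,0],[0,0,0,0,0,0,0],[0,0,0,0,0,0,0],[0,0,0,0,0,0,0],[0,0,0,0,0,0,0],[0,0,0,0,0,0,0]]'
```

```text
clock: 11.9
ee_pos: [0.4426, -0.1545, 0.2227]
tool_rot: [0.0, 1.0, -0.026, 0.0]
ft_force: [0.3, -1.1, -0.8]
opening: 0.0614
grasp_force: 0.0
clock: 12.5
ee_pos: [0.4422, -0.1547, 0.222]
tool_rot: [0.0, 1.0, -0.026, -0.0]
ft_force: [-0.0, -0.8, 0.2]
opening: 0.0132
grasp_force: 60.4
```

```bash
python3 -m creep '[[0,0,0,0.005,0,0,0],[0,0,0,0.01,0,0,0],[0,0,0,0.015,0,0,0],[0,0,0,0.02,0,0,0],[0,0,0,0.02,0,0,0],[0,0,0,0.02,0,0,0],[0,0,0,0.015,0,0,0],[0,0,0,0.01,0,0,0],[0,0,0,0.005,0,0,0],[0,0,0,0,0,0,0]]'
python3 -m creep '[[0,0,0,0,0,0,0],[0,0,0,0,0,0,0],[0,0,0,0,0.02,0,0],[0,0,0,0,0.04,0,0],[0,0,0,0,0.05,0,0],[0,0,0,0,0.05,0,0],[0,0,0,0,0.05,0,0],[0,0,0,0,0.05,0,0],[0,0,0,0,0.04,0,0],[0,0,0,0,0.03,0,0]]'
python3 -m creep '[[0,0,0,0,0.02,-0.02,0],[0,0,0,0,0.03,-0.04,0],[0,0,0,0,0.03,-0.05,0],[0,0,0,0,0.02,-0.05,0],[0,0,0,0,0,-0.05,0],[0,0,0,0,0,-0.05,0],[0,0,0,0,0,-0.05,0],[0,0,0,0,0,-0.04,0],[0,0,0,0,0,-0.03,0],[0,0,0,0,0,0,0]]'
python3 - <<'E'
from cell import r, eyes
from h import *
import cv2
s=r.state(); z=R.from_quat(np.roll(s["tool_rot"],-1)).as_matrix()[:,2]; print(s["joint_positions"].round(2),z.round(3),np.degrees(np.arccos(-z[2])))
a=eyes.capture("side")["frame"][90:290,180:400]; b=eyes.capture("wrist")["frame"][60:320,150:450]; 
cv2.imwrite("pics/t1.png",np.hstack([cv2.resize(x,(400,380)) for x in(a,b)]))
E
```

```text
clock: 13.5
ee_pos: [0.4423, -0.1546, 0.3424]
tool_rot: [0.0, 1.0, -0.026, 0.0]
ft_force: [0.3, 0.6, -4.8]
opening: 0.0137
grasp_force: 59.9
clock: 14.5
ee_pos: [0.4424, -0.1551, 0.3417]
tool_rot: [-0.165, 0.986, -0.026, -0.004]
ft_force: [-0.5, 0.9, -4.8]
opening: 0.0135
grasp_force: 59.9
clock: 15.5
ee_pos: [0.4416, -0.1546, 0.3422]
tool_rot: [-0.214, 0.96, 0.012, 0.18]
ft_force: [0.1, -0.3, -3.3]
opening: 0.0132
grasp_force: 59.9
[-0.39 -0.07 -0.18 -0.56 -1.32  2.09] [ 0.341  0.415 -0.843] 32.49765589529808
```

View pics/t1.png

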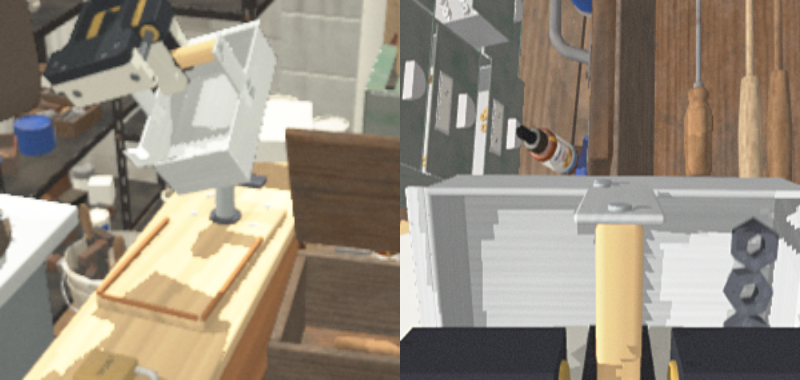

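The tote is held tilted about 32 degrees. In the wrist picture the nuts at (750,243), (745,290) and (745,322) are queued along the right wall, and the last one is still far from the corner. I'll tilt more towards the front and less to the right so they slide along the wall.

```bash
python3 -m creep '[[0,0,0,0,0,-0.02,0],[0,0,0,0,-0.02,-0.04,0],[0,0,0,0,-0.03,-0.05,0],[0,0,0,0,-0.04,-0.05,0],[0,0,0,0,-0.04,-0.05,0],[0,0,0,0,-0.04,-0.04,0],[0,0,0,0,-0.03,-0.02,0],[0,0,0,0,0,0,0],[0,0,0,0,0,0,0],[0,0,0,0,0,0,0]]'
python3 -m creep '[[0,0,0,0,0.02,0,0],[0,0,0,0,0.04,0.02,0],[0,0,0,0,0.04,0.03,0],[0,0,0,0,0.03,0.02,0],[0,0,0,0,0.02,0,0],[0,0,0,0,0,0,0],[0,0,0,0,0,0,0],[0,0,0,0,0,0,0]]'
python3 - <<'E'
from cell import r, eyes
from h import *
import cv2
s=r.state(); z=R.from_quat(np.roll(s["tool_rot"],-1)).as_matrix()[:,2]; print(s["joint_positions"].round(2),z.round(3),np.degrees(np.arccos(-z[2])))
a=eyes.capture("side")["frame"][80:220,200:350]; b=eyes.capture("wrist")["frame"][60:320,150:450]; 
cv2.imwrite("pics/t2.png",np.hstack([cv2.resize(x,(400,380),interpolation=2) for x in(a,b)]))
E
```

```text
clock: 16.6
ee_pos: [0.4425, -0.1546, 0.3418]
tool_rot: [-0.115, 0.944, 0.062, 0.304]
ft_force: [0.8, 0.1, -4.4]
opening: 0.0136
grasp_force: 59.9
clock: 17.4
ee_pos: [0.4421, -0.1546, 0.3421]
tool_rot: [-0.187, 0.943, 0.035, 0.275]
ft_force: [0.5, 0.5, -4.4]
opening: 0.0133
grasp_force: 59.9
[-0.43 -0.15 -0.27 -0.64 -1.16  2.25] [ 0.505  0.371 -0.779] 38.821528434058045
```

View pics/t2.png

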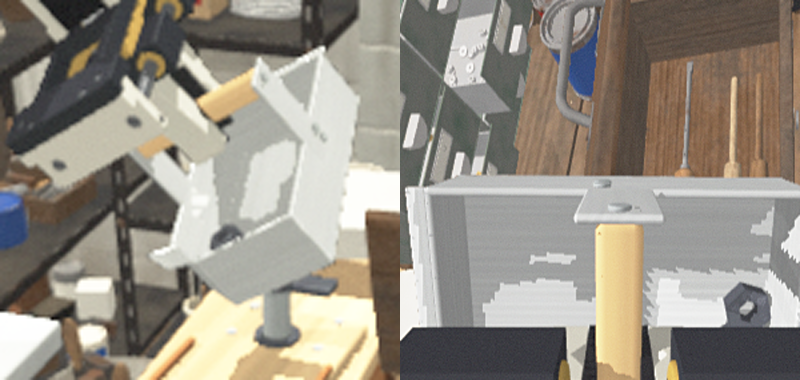

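The farthest nut visible in the wrist view is now at (745,305), about 25 mm nearer the corner. The side view shows a nut at (230,238) close to the lip. I'll ease the tilt back to about 34 degrees and compute the nut distances by casting rays onto the tilted floor.

```bash
python3 -m creep '[[0,0,0,0,-0.01,0.01,0],[0,0,0,0,-0.02,0.03,0],[0,0,0,0,-0.01,0.03,0],[0,0,0,0,0,0.01,0],[0,0,0,0,0,0,0],[0,0,0,0,0,0,0],[0,0,0,0,0,0,0],[0,0,0,0,0,0,0],[0,0,0,0,0,0,0]]'
python3 - <<'E'
from cell import r, eyes
from h import *
import cv2
s=r.state(); M=R.from_quat(np.roll(s["tool_rot"],-1)).as_matrix(); print(np.degrees(np.arccos(-M[2,2])))
# tote axes: bar x = tool x, y = -tool y, z = -tool z ; bar centre = grasp point
A=np.c_[M[:,0],-M[:,1],-M[:,2]]; bar=s["ee_pos"]-.002*M[:,2]
print("axes",A.round(2).tolist(),"corner",bar+A@[-.047,-.072,-.081])
for n in("side","wrist"):
    c=eyes.capture(n); T=c["T"] if n=="side" else wT(s,c["hand_eye"]); K=c["camera_matrix"]
    g=cv2.cvtColor(c["frame"],cv2.COLOR_BGR2GRAY)
    m=(g<95).astype(np.uint8); k,_,st,ce=cv2.connectedComponentsWithStats(m)
    for i in range(1,k):
        if st[i,4]<12: continue
        Ti=np.eye(4); Ti[:3,:3]=A.T; Ti[:3,3]=-A.T@bar; p=ray(ce[i],K,Ti@T,-.073)
        if abs(p[0])<.05 and abs(p[1])<.075: print(n,ce[i].round(),st[i,2:],(p*1e3).round(),"dist",np.hypot(p[0]+.047,p[1]+.072).round(3))
E
```

```text
clock: 18.4
ee_pos: [0.4422, -0.1548, 0.342]
tool_rot: [-0.169, 0.956, 0.033, 0.236]
ft_force: [0.6, 0.5, -4.0]
opening: 0.0132
grasp_force: 59.9
33.78087182373719
axes [[0.89, -0.14, -0.44], [-0.02, 0.94, -0.34], [0.46, 0.31, 0.83]] corner [ 0.44556884 -0.1948838   0.23235005]
side [279. 167.] [ 5  5 14] [-39. -15. -73.] dist 0.057
wrist [415. 257.] [20  8 61] [  4. -62. -73.] dist 0.052
wrist [412. 275.] [14 14 78] [ -8. -61. -73.] dist 0.041
wrist [396. 276.] [ 3 12 13] [ -9. -51. -73.] dist 0.044
```

```bash
python3 -m creep '[[0,0,0,0,0.02,0,0],[0,0,0,0,0.04,0,0],[0,0,0,0,0.05,0,0],[0,0,0,0,0.05,0,0],[0,0,0,0,0.04,0,0],[0,0,0,0,0.02,0,0],[0,0,0,0,0,0,0],[0,0,0,0,0,0,0],[0,0,0,0,0,0,0]]'
python3 -m creep '[[0,0,0,0,-0.02,0,0],[0,0,0,0,-0.04,0,0],[0,0,0,0,-0.04,0,0],[0,0,0,0,-0.03,0,0],[0,0,0,0,-0.01,0,0],[0,0,0,0,0,0,0],[0,0,0,0,0,0,0],[0,0,0,0,0,0,0],[0,0,0,0,0,0,0]]'
python3 - <<'E'
from cell import r, eyes
from h import *
import cv2
s=r.state(); M=R.from_quat(np.roll(s["tool_rot"],-1)).as_matrix(); print(np.degrees(np.arccos(-M[2,2])))
A=np.c_[M[:,0],-M[:,1],-M[:,2]]; bar=s["ee_pos"]-.002*M[:,2]
Ti=np.eye(4); Ti[:3,:3]=A.T; Ti[:3,3]=-A.T@bar
for n in("side","wrist"):
    c=eyes.capture(n); T=c["T"] if n=="side" else wT(s,c["hand_eye"]); K=c["camera_matrix"]
    g=cv2.cvtColor(c["frame"],cv2.COLOR_BGR2GRAY)
    m=(g<110).astype(np.uint8); k,_,st,ce=cv2.connectedComponentsWithStats(m)
    for i in range(1,k):
        if st[i,4]<6: continue
        p=ray(ce[i],K,Ti@T,-.073)
        if abs(p[0])<.05 and abs(p[1])<.075: print(n,ce[i].round(),st[i,2:],(p*1e3).round(),"dist",np.hypot(p[0]+.047,p[1]+.072).round(3))
    if n=="side":   # where the front part of the floor (y -60..+40) appears, and its brightness
        for y in range(-60,50,10):
            q=np.linalg.inv(Ti@T)@[-.037,y/1e3,-.071,1]; u=K@q[:3]/q[2]; print(y,u[:2].round(),g[int(round(u[1])),int(round(u[0]))],end="; ")
        print()
E
```

```text
clock: 19.4
ee_pos: [0.4423, -0.1545, 0.3423]
tool_rot: [-0.273, 0.932, 0.007, 0.238]
ft_force: [1.2, -0.8, -4.8]
opening: 0.0135
grasp_force: 59.9
clock: 20.3
ee_pos: [0.4423, -0.1549, 0.3417]
tool_rot: [-0.208, 0.949, 0.023, 0.237]
ft_force: [0.7, 0.6, -4.5]
opening: 0.0136
grasp_force: 59.9
36.72590973753687
side [281. 167.] [12 11 80] [-34. -22. -73.] dist 0.051
side [273. 186.] [ 2  6 10] [-42. -61. -73.] dist 0.012
-60 [275. 183.] 166; -50 [276. 179.] 173; -40 [278. 174.] 212; -30 [279. 170.] 99; -20 [280. 166.] 76; -10 [281. 162.] 103; 0 [282. 157.] 172; 10 [283. 153.] 172; 20 [284. 149.] 174; 30 [285. 145.] 175; 40 [286. 141.] 177;
```

One nut is at (-34,-22) mm, about 51 mm from the corner, and the floor along the front wall beyond it is empty. The nut on the right wall was about 45 mm away, and the other two must lie between them at the cut corner. I'm handing in.

Run:
```python
from cell import r
s=r.state(); print(abs(s["dq"]).max(), s["grasp_force"]); print(r.sign_off())
```

```text
0.0033685602640223643 59.92857813835144
the job is handed in; nothing more can be done
None
```

The job is handed in, with no verdict shown: the dog was turned clear (joint about 1.6 rad) and the tote is held steady at about 37 degrees, roughly 9 cm above the board at its lowest corner. Two nuts measured about 45 and 51 mm from the pouring corner; the other two were out of the cameras' view and taken to lie between them.

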